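# Close the telescoping display stands at the leather stall

## Robot

A 6-joint arm with a two-finger parallel gripper is mounted at the origin on the work surface. World frame = base frame: x ahead of the robot, y to its left, z up, the work surface at z = 0. Lengths are in mm, angles in rad, forces in N, time in s.
With the tool pointing down it reaches from about 425 to 1125 mm from the base axis. Payload 14.9 kg.
Tool frame: the origin (TCP) lies on the centre line of the jaws, within the pads' length; the fingertips stand 14 mm ahead of it and the grasp point (between the pads) lies 5 mm behind it (arm.tip_reach is the z of the fingertips in the tool frame, in mm); z points along the fingers, y is the line along which they close (so a half turn about z gives the same grasp; the last joint's range is limited). The gripper opens to 91 mm and grips with 3 to 60 N. Pads are 32 mm wide; open, the fingers measure 118 mm over their backs; the gripper's body (76 mm by 178 mm) begins 60 mm behind the grasp point.
Start: joints at [-1.346, 0.379, 1.734, -0, 1.028, -0.033], TCP at [178.463, -676.882, 227.932] pointing down, gripper open.
Joint ranges: [-2.77, 2.77], [-0.74, 2.19], [0, 2.66], [-1.06, 4.2], [0.31, 2.87], [-3.08, 3.08]. Speed limits (rad/s): [1.89, 1.89, 2.39, 3.14, 3.14, 3.14].

## Interface

Orientations are given as a unit quaternion [w, x, y, z].
In Python, from workcell import arm gives the robot as it stands.
- The arm moves only by the tool play_rows, never from a script. Its argument "plan" is one flat list of numbers, 7 for each row, row after row: the opening, from -1 (shut) to 1 (fully open), so that 0 is half open, then the shift along the tool's x, y, z scaled (see below), then the turn, a rotation vector about the tool's x, y, z scaled (see below). In form: [fingers, tx, ty, tz, ax, ay, az, fingers, tx, ty, tz, ax, ay, az, ...]. A call has exactly 8 rows; each row shifts and turns the commanded pose from where the row before left it, along the tool's axes as they then stand; what a row does not reach is not made up. The controller multiplies each number of a shift by 50 mm and each number of a turn by 120 degrees. A row lasts 1/10 s, in which the tool goes at most 50 mm and 8.59 degrees, less where a joint would pass 70% of its speed; a pose out of reach is approached as far as the arm can. A call with a number of a shift or a turn outside -1 to 1 is refused whole. A call with a gripper value outside its range is refused whole. The fingers move at their own pace and stop on an object; the grip force is fixed at half the most. Time passes only in rows, so rows that do not move let the fingers close, or fill a call up. It gives the time, the measured TCP pose, the force, the opening and the grip force at its end, in the units of the state.
- arm.read_state(): the state, without advancing time (a new reading comes with each control period).
- arm.camera(name): name is "scene" or "top"; returns the picture (384x512x3 uint8, blue, green, red); there is no depth.
- arm.calibration(name): a dict with "vertical_fov" (degrees; the focal length in pixels is half the picture's height over the tangent of half this angle, whatever the lens; pixels are square), "cx", "cy" (the principal point, pixels), "extrinsics" (4x4, takes a point from world to camera coordinates). Camera axes: x right, y down, z forward; pixel columns grow to the right and rows downward; lengths in mm; the calibration is good to about 2 mm. A picture is of the moment at which its call begins. calibration takes no time and is no camera call.
- arm.sign_off(): hands the job in; it is judged then, once.
The state is a dict: "time_s": time; "joint_pos": joint angles; "qvel": joint speeds; "joint_torque": joint torques, N m; "eef_pos": TCP position; "eef_rot": TCP orientation; "wrist_force": force on the tool from outside, world axes, zero at the start; "moment": the same for the moment, N m; "grip_width": finger opening in mm; "grip_force": force on a finger pad.
Only numpy, scipy, OpenCV 4.12 (cv2) and the standard library are available. Lean on these libraries where they do the work, as an engineer would, in place of code of your own. Each camera call takes 0.05 s, during which the arm holds its last target. There are 200 camera calls.

## Task

The stall is packing up: close both telescoping display stands, the one with the crossbar and the one with the round plate, in either order. On each, push the thin upper tube fully home into the middle tube first, then the middle tube fully home into the outer tube, and leave the stand upright where it stands. Do not disturb the leather case, the camera or the wax tin.

Things in the scene. Friction and masses are not known exactly. Their poses are not given: they have to be found in the camera images.
- bar_stand: the crossbar stand: loose upright display stand of steel, about 1.2 kg in all, a three-tube column on a flat round foot 130 mm across and 9 mm thick. The outer tube is 32 mm across, its dark collar 38 mm across with its top face 135 mm above the table. Origin: centre of the foot's underside, on the table; z up along the column; y along the crossbar. A press beyond the foot's edge would tip it.
- bar_middle_collar (a point): centre of the top face of the collar of this stand's middle tube (tube 25 mm across, collar 32 mm across and 14 mm high). The middle tube is home when the collar's underside rests on the outer collar; this point is then 149 mm above the table.
- bar_head_top (a point): centre of the flat round top face of the crossbar stand's head, the place to press. The head is a dark disc 36 mm across and 16 mm high, with a round crossbar 10 mm thick through it, 158 mm long over its turned-up ends, which rise 7 mm above the top face. With both tubes home this point is 165 mm above the table; at the start it is 255 to 315 mm above it.
- bar_inner (a joint): how far the thin tube of the crossbar stand stands out of its middle tube, m: 0 is home, at most 0.08; starts 0.045 to 0.075. It is 18 mm across; home, the head's underside rests on the middle collar. It stays where it is left and takes about 5 N to push.
- bar_middle (a joint): how far the middle tube of the crossbar stand stands out of its outer tube, m: 0 is home, at most 0.08; starts 0.045 to 0.075. It stays where it is left, and takes about 11 N to push, also through the head once the thin tube is home; the stop at home is rigid.
- plate_stand: the plate stand: loose upright display stand of steel, about 1.2 kg in all, a three-tube column on a flat round foot 130 mm across and 9 mm thick. The outer tube is 32 mm across, its dark collar 38 mm across with its top face 135 mm above the table. Origin: centre of the foot's underside, on the table; z up along the column. A press beyond the foot's edge would tip it.
- plate_middle_collar (a point): centre of the top face of the collar of this stand's middle tube (tube 25 mm across, collar 32 mm across and 14 mm high). The middle tube is home when the collar's underside rests on the outer collar; this point is then 149 mm above the table.
- plate_head_top (a point): centre of the top face of the plate stand's head, the place to press. The head is a flat round plate 84 mm across and 8 mm thick, padded dark on top, on a dark hub 36 mm across and 8 mm high. With both tubes home this point is 165 mm above the table; at the start it is 255 to 315 mm above it.
- plate_inner (a joint): how far the thin tube of the plate stand stands out of its middle tube, m: 0 is home, at most 0.08; starts 0.045 to 0.075. It is 18 mm across; home, the head's underside rests on the middle collar. It stays where it is left and takes about 5 N to push.
- plate_middle (a joint): how far the middle tube of the plate stand stands out of its outer tube, m: 0 is home, at most 0.08; starts 0.045 to 0.075. It stays where it is left, and takes about 11 N to push, also through the head once the thin tube is home; the stop at home is rigid.
- wash_case: brown leather wash case, loose, a block 110 x 200 x 105 mm high, long along its y, about 0.7 kg; origin at the centre of its underside. Leave it alone.
- camera: black twin-lens camera, loose, 75 x 78 mm in plan and 120 mm high, its lenses standing 22 mm out of its +x face, 0.9 kg; origin at the centre of its underside. Leave it alone.
- wax_tin: flat round tin, loose, 89 mm across and 27 mm high, 0.12 kg; origin at the centre of its underside. Leave it alone.
Mind the look-alikes: they are no part of the job. What is shaped like the plate_stand but yellow is not meant.

How it is judged:
By the outcome, as a careful person would: the job done as asked, in the order asked, and still so for the second after the job is handed in, with the robot touching nothing.
It also fails if it takes over 51 s, if anything falls off the work surface, if the arm or the gripper's body presses on something with over 40 N, if the wrist force passes 120 N, or if a joint passes its speed limit or range.

## Working session

There is one attempt and no reset: what is moved stays moved. The work goes in short steps, Python scripts to look and compute and a tool call to move; the robot and the scene stay as the last step left them, time stands still between calls to the robot, and variables do not carry over. Pictures are saved under pics/ and viewed, at most 10 in all, crops included, and the job is handed in when it is done.

Besides the shell and the picture viewer there is one more tool, called after "Emit:" by a JSON object that holds its "fn" and its "kwargs". play_rows: Moves the arm, as the interface text tells. Shifts and turns lie within -1 to 1; 1 stands for 50 mm of shift or 120 degrees of turn. Its arguments: {"type":"object","properties":{"plan":{"type":"array","items":{"type":"number"}}},"required":["plan"]}

```bash
mkdir -p pics; ls
python3 - <<'E'
from workcell import arm
import cv2
for n in("scene","top"):
    cv2.imwrite(f"pics/{n}0.png",arm.camera(n)); print(n,arm.calibration(n))
print(arm.read_state(), arm.tip_reach)
E
```

```text
pics
scene {'vertical_fov': 53.28601260688872, 'cx': 261.46706529426905, 'cy': 195.1694698206662, 'extrinsics': array([[-7.48085546e-01,  6.63399701e-01,  1.63967271e-02,
         4.14165078e+02],
       [ 4.78619006e-01,  5.56502521e-01, -6.79138271e-01,
        -1.92616263e+02],
       [-4.59664946e-01, -5.00205739e-01, -7.33827198e-01,
         1.18374057e+03],
       [ 0.00000000e+00,  0.00000000e+00,  0.00000000e+00,
         1.00000000e+00]])}
top {'vertical_fov': 56.82271172166694, 'cx': 260.9161031235599, 'cy': 190.2541558307351, 'extrinsics': array([[-2.76851455e-02, -9.99601433e-01, -5.52333930e-03,
        -1.01394321e+00],
       [-9.90383086e-01,  2.81782798e-02, -1.35452309e-01,
         5.76739586e+02],
       [ 1.35553961e-01,  1.72020493e-03, -9.90768472e-01,
         8.95322004e+02],
       [ 0.00000000e+00,  0.00000000e+00,  0.00000000e+00,
         1.00000000e+00]])}
{'time_s': 0.1, 'joint_pos': array([-1.34629755e+00,  3.79372446e-01,  1.73470404e+00, -3.04311530e-05,
        1.02844594e+00, -3.33067879e-02]), 'qvel': array([-0.00046651,  0.00115741, -0.00128192,  0.00206273, -0.00168835,
        0.00049613]), 'joint_torque': array([ 1.38375781e-03, -7.65027881e+01, -4.35293305e+01,  6.52594725e-02,
        3.98233894e-02, -4.11011786e-05]), 'eef_pos': array([ 178.38375924, -676.55884297,  227.35149656]), 'eef_rot': array([-4.61517783e-04,  9.91702416e-01,  1.28553886e-01, -5.73423557e-05]), 'wrist_force': array([ 0.50062036, -0.33416408, -0.02252231]), 'moment': array([ 0.00307345,  0.03913255, -0.00850051]), 'grip_force': 0.0, 'grip_width': 91.10696509553934} 14.0
```

View pics/scene0.png

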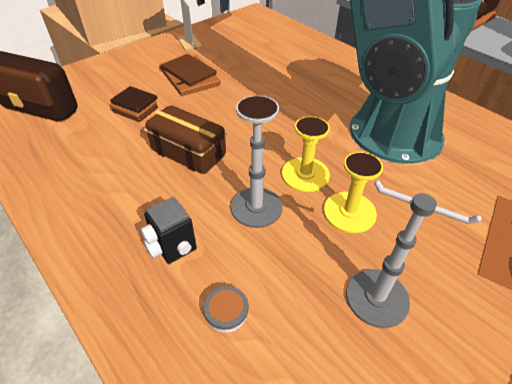

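View pics/top0.png

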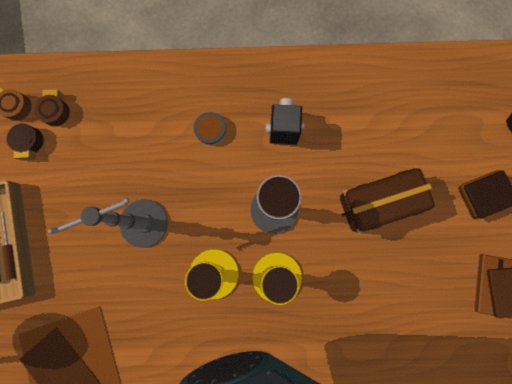

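The scene view shows the bar stand's head at about (425,203) and foot at (378,297), and the plate stand's head at about (258,108) and foot at (257,208). In the top view the bar head is at (91,216) with its foot at (143,223), and the plate head is at (278,197). The yellow look-alikes sit nearer the base.

```bash
cat > h.py <<'E'
from workcell import arm
import numpy as np, cv2
def P(n):
    c=arm.calibration(n); f=192/np.tan(np.radians(c["vertical_fov"]/2))
    return np.array([[f,0,c["cx"]],[0,f,c["cy"]],[0,0,1]])@c["extrinsics"][:3]
def tri(s,t):
    X=cv2.triangulatePoints(P("scene"),P("top"),np.float64(s),np.float64(t))[:,0]; X=X[:3]/X[3]
    return X, [proj(n,X)-p for n,p in(("scene",s),("top",t))]
def proj(n,X):
    u=P(n)@np.append(X,1); return u[:2]/u[2]
def plane(n,p,z):
    M=P(n); return cv2.perspectiveTransform(np.float64([[p]]),np.linalg.inv(M[:,[0,1,3]]+np.c_[np.zeros((3,2)),M[:,2]*z]))[0,0]
E
python3 - <<'E'
from h import *
np.set_printoptions(precision=1,suppress=True)
for k,s,t in(("barhead",(425,203),(91,216)),("barfoot",(378,297),(143,223)),("platehead",(258,108),(278,197)),("platefoot",(257,208),(276,205)),("yel1",(312,128),(280,285)),("yel2",(362,166),(204,281))):
    print(k,*tri(s,t),plane("top",t,9))
a=cv2.imread("pics/scene0.png"); b=cv2.imread("pics/top0.png")
r=lambda im:cv2.resize(im,(400,300),interpolation=cv2.INTER_CUBIC)
cv2.imwrite("pics/crop.png",np.vstack([np.hstack([r(a[165:285,370:530][:, :142]),r(a[80:200,190:350])]),np.hstack([r(b[165:285,40:200]),r(b[150:270,200:360])])]))
E
```

```text
barhead [500.1 304.1 300.3] [array([-1.1,  0.1]), array([-0.9,  0.6])] [523.5 443.3]
barfoot [500.3 304.3   6. ] [array([-0.4,  0. ]), array([-0.3,  0.2])] [500.8 302.4]
platehead [526.7 -49.  298.2] [array([-0.4, -0.1]), array([-0.3,  0.3])] [560.9 -62.9]
platefoot [533.9 -50.5   5.5] [array([-3. , -0.4]), array([-2.3,  2.2])] [539.2 -56.8]
yel1 [346.8 -52.8 159. ] [array([-0.4, -0. ]), array([-0.4,  0.4])] [328.5 -60.2]
yel2 [361.  113.9 158.9] [array([0.2, 0. ]), array([ 0.2, -0.2])] [344.1 139.1]
```

View pics/crop.png

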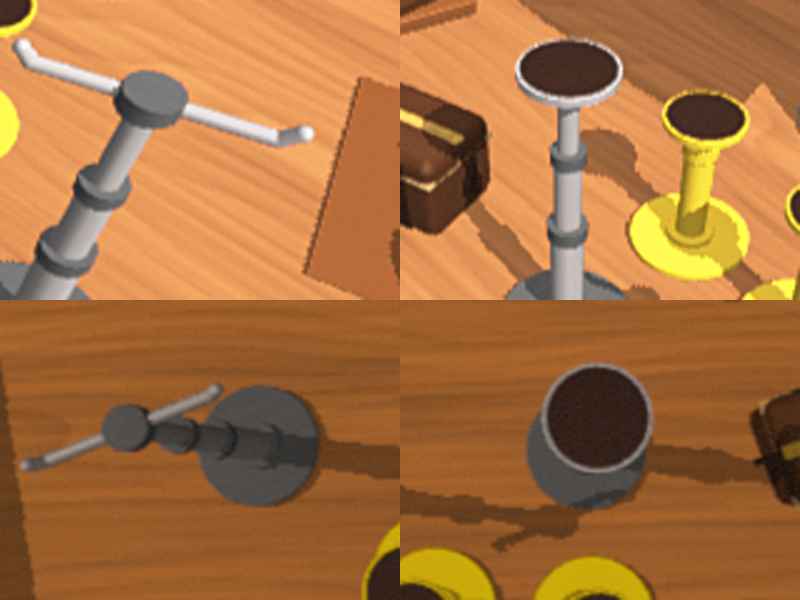

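Top crops confirm the measured centres: bar head (91,216) and plate head (279,197). The bar stand is at about (500,304), its head 300 mm high. The plate stand is at about (527,-49), head 298 mm. Plate first, with the fingers shut.

Emit:
{"fn": "play_rows", "kwargs": {"plan": [-1,0,0,-0.78,0,0,0,-1,0,0,-0.78,0,0,0,-1,0,0,-0.78,0,0,0,-1,0.62,-0.65,0,0,0,0,-1,0.62,-0.65,0,0,0,0,-1,0.62,-0.65,0,0,0,0,-1,0.62,-0.65,0,0,0,0,-1,0.62,-0.65,0,0,0,0]}}

```text
time_s: 0.9
eef_pos: [287.3, -478.5, 344.6]
eef_rot: [-0.0, 0.992, 0.128, -0.0]
wrist_force: [0.6, 0.4, -0.1]
grip_width: 30.3
grip_force: 0.0
```

Emit:
{"fn": "play_rows", "kwargs": {"plan": [-1,0.62,-0.65,0,0,0,0,-1,0.62,-0.65,0,0,0,0,-1,0.62,-0.65,0,0,0,0,-1,0.62,-0.65,0,0,0,0,-1,0.62,-0.65,0,0,0,0,-1,0.62,-0.65,0,0,0,0,-1,0.62,-0.65,0,0,0,0,-1,0.62,-0.65,0,0,0,0]}}

```text
time_s: 1.7
eef_pos: [460.8, -163.8, 344.9]
eef_rot: [0.0, 0.992, 0.129, 0.0]
wrist_force: [1.5, -0.7, -0.6]
grip_width: 0.5
grip_force: 0.0
```

Emit:
{"fn": "play_rows", "kwargs": {"plan": [-1,0.62,-0.63,0,0,0,0,-1,0.62,-0.63,0,0,0,0,-1,0.62,-0.63,0,0,0,0,-1,0,0,0,0,0,0,-1,0,0,0,0,0,0,-1,0,0,0.15,0,0,0,-1,0,0,0.15,0,0,0,-1,0,0,0.1,0,0,0]}}

```text
time_s: 2.5
eef_pos: [525.6, -51.3, 323.8]
eef_rot: [-0.0, 0.992, 0.128, -0.0]
wrist_force: [-0.2, -1.3, 0.1]
grip_width: 0.2
grip_force: 0.0
```

Run:
```python
from h import *
a=arm.camera("scene"); b=arm.camera("top"); s=arm.read_state(); print(s["eef_pos"],s["wrist_force"])
tip=s["eef_pos"]-[0,0,14]
for n in("scene","top"): print(n,proj(n,tip))
r=lambda im:cv2.resize(im,(400,300),interpolation=cv2.INTER_CUBIC)
cv2.imwrite("pics/p1.png",np.hstack([r(a[50:170,180:340]),r(b[130:250,200:360])]))
```

```text
[525.57315831 -51.05879218 323.82441425] [-1.16955167  1.2092203   0.21322198]
scene [257.43459674 102.17739485]
top [279.0860572  197.15111064]
```

View pics/p1.png

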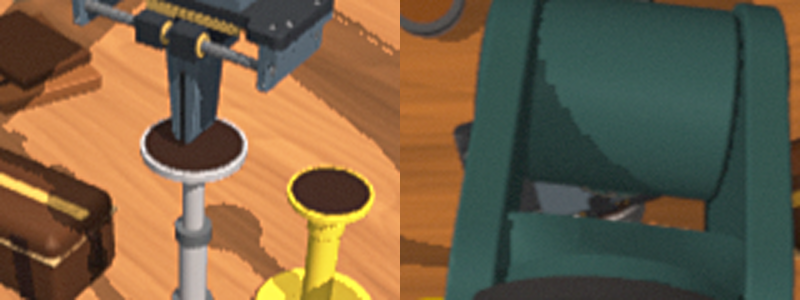

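The fingertips are over the plate's centre, about 10 mm above it. I'll press slowly.

Emit:
{"fn": "play_rows", "kwargs": {"plan": [-1,0,0,0.1,0,0,0,-1,0,0,0.1,0,0,0,-1,0,0,0.1,0,0,0,-1,0,0,0.1,0,0,0,-1,0,0,0.1,0,0,0,-1,0,0,0.1,0,0,0,-1,0,0,0.1,0,0,0,-1,0,0,0.1,0,0,0]}}

```text
time_s: 3.4
eef_pos: [526.4, -50.6, 284.6]
eef_rot: [0.0, 0.992, 0.129, 0.0]
wrist_force: [-0.3, -2.7, 3.2]
grip_width: 0.4
grip_force: 2.1
```

Emit:
{"fn": "play_rows", "kwargs": {"plan": [-1,0,0,0.1,0,0,0,-1,0,0,0.1,0,0,0,-1,0,0,0.1,0,0,0,-1,0,0,0.1,0,0,0,-1,0,0,0.1,0,0,0,-1,0,0,0.1,0,0,0,-1,0,0,0.1,0,0,0,-1,0,0,0.1,0,0,0]}}

```text
time_s: 4.2
eef_pos: [526.3, -50.5, 244.8]
eef_rot: [0.0, 0.992, 0.129, 0.0]
wrist_force: [-1.3, -2.1, 9.0]
grip_width: 0.5
grip_force: 4.5
```

Run:
```python
from h import *
a=arm.camera("scene"); print(arm.read_state()["wrist_force"])
cv2.imwrite("pics/p2.png",cv2.resize(a[100:240,190:330],(560,560),interpolation=cv2.INTER_CUBIC))
```

```text
[ 0.69424397 -0.53512504  0.92494023]
```

View pics/p2.png

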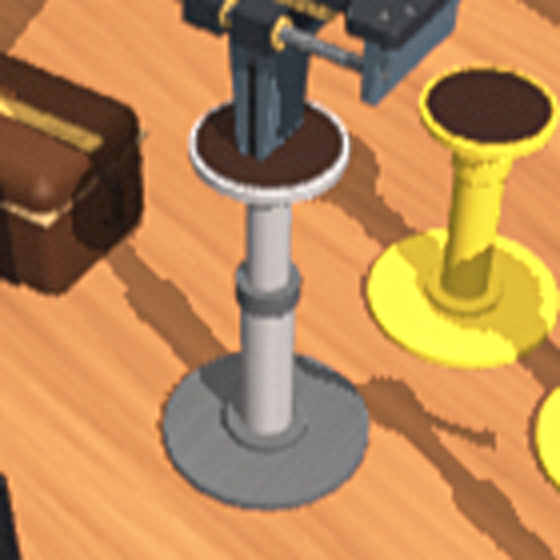

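The thin tube is home, with the middle tube visible directly under the hub at about (268,205) in the crop. Continuing down.

Emit:
{"fn": "play_rows", "kwargs": {"plan": [-1,0,0,0.12,0,0,0,-1,0,0,0.12,0,0,0,-1,0,0,0.12,0,0,0,-1,0,0,0.12,0,0,0,-1,0,0,0.12,0,0,0,-1,0,0,0.12,0,0,0,-1,0,0,0.12,0,0,0,-1,0,0,0.12,0,0,0]}}

```text
time_s: 5.05
eef_pos: [526.3, -50.5, 196.8]
eef_rot: [-0.0, 0.992, 0.129, 0.0]
wrist_force: [-1.9, -2.4, 8.9]
grip_width: 0.2
grip_force: 4.5
```

Emit:
{"fn": "play_rows", "kwargs": {"plan": [-1,0,0,0.08,0,0,0,-1,0,0,0.08,0,0,0,-1,0,0,0.06,0,0,0,-1,0,0,0.04,0,0,0,-1,0,0,0.03,0,0,0,-1,0,0,0.02,0,0,0,-1,0,0,0.01,0,0,0,-1,0,0,0,0,0,0]}}

```text
time_s: 5.85
eef_pos: [526.3, -50.5, 180.9]
eef_rot: [-0.0, 0.992, 0.128, 0.0]
wrist_force: [-0.7, -1.2, 5.9]
grip_width: 0.4
grip_force: 3.2
```

Emit:
{"fn": "play_rows", "kwargs": {"plan": [-1,0,0,0.01,0,0,0,-1,0,0,0.01,0,0,0,-1,0,0,0.01,0,0,0,-1,0,0,0.01,0,0,0,-1,0,0,0.005,0,0,0,-1,0,0,0.005,0,0,0,-1,0,0,0,0,0,0,-1,0,0,0,0,0,0]}}

```text
time_s: 6.65
eef_pos: [526.4, -50.5, 179.0]
eef_rot: [-0.0, 0.992, 0.129, 0.0]
wrist_force: [-6.5, -1.2, 18.9]
grip_width: 0.0
grip_force: 9.2
```

Emit:
{"fn": "play_rows", "kwargs": {"plan": [-1,0,0,0.005,0,0,0,-1,0,0,0.005,0,0,0,-1,0,0,0,0,0,0,-1,0,0,0,0,0,0,-1,0,0,0,0,0,0,-1,0,0,0,0,0,0,-1,0,0,0,0,0,0,-1,0,0,0,0,0,0]}}

```text
time_s: 7.45
eef_pos: [526.5, -50.5, 179.0]
eef_rot: [-0.0, 0.992, 0.129, 0.0]
wrist_force: [-8.4, -2.0, 25.6]
grip_width: 0.5
grip_force: 12.7
```

The plate stand is home: tip at 165 mm, and the stop held rigid at 25 N. Lifting off and moving to the bar stand.

Emit:
{"fn": "play_rows", "kwargs": {"plan": [-1,0,0,-0.1,0,0,0,-1,0,0,-0.4,0,0,0,-1,0,0,-0.8,0,0,0,-1,0,0,-0.8,0,0,0,-1,0,0,-0.8,0,0,0,-1,0,0,-0.5,0,0,0,-1,0.16,-0.87,0,0,0,0,-1,0.16,-0.87,0,0,0,0]}}

```text
time_s: 8.25
eef_pos: [519.4, 38.4, 348.4]
eef_rot: [-0.0, 0.992, 0.127, 0.001]
wrist_force: [0.1, -0.1, -0.4]
grip_width: 0.2
grip_force: 0.0
```

Emit:
{"fn": "play_rows", "kwargs": {"plan": [-1,0.16,-0.87,0,0,0,0,-1,0.16,-0.87,0,0,0,0,-1,0.16,-0.87,0,0,0,0,-1,0.16,-0.87,0,0,0,0,-1,0.16,-0.87,0,0,0,0,-1,0.16,-0.87,0,0,0,0,-1,0,0,0,0,0,0,-1,0,0,0,0,0,0]}}

```text
time_s: 9.05
eef_pos: [498.8, 302.9, 347.0]
eef_rot: [0.0, 0.992, 0.129, -0.001]
wrist_force: [-0.3, -0.9, 1.1]
grip_width: 0.3
grip_force: 0.0
```

Run:
```python
from h import *
a=arm.camera("scene"); b=arm.camera("top"); s=arm.read_state(); print(s["eef_pos"],s["wrist_force"])
print(proj("scene",s["eef_pos"]-[0,0,14]))
r=lambda im:cv2.resize(im,(400,300),interpolation=cv2.INTER_CUBIC)
cv2.imwrite("pics/p3.png",np.hstack([r(a[150:270,352:512]),r(a[110:230,180:340])]))
```

```text
[499.2242824  301.60059734 347.43738025] [ 0.07225534 -0.22188822  0.27728366]
[430.13899803 186.75365132]
```

View pics/p3.png

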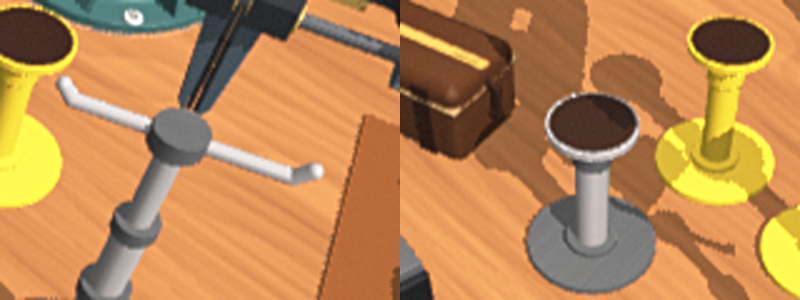

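The plate stand is closed and upright. The tips are just above the bar head, whose centre is at about (180,126) in the crop. I'll nudge about 2 mm and press.

Emit:
{"fn": "play_rows", "kwargs": {"plan": [-1,0.03,-0.04,0.1,0,0,0,-1,0,0,0.15,0,0,0,-1,0,0,0.15,0,0,0,-1,0,0,0.1,0,0,0,-1,0,0,0.1,0,0,0,-1,0,0,0.1,0,0,0,-1,0,0,0.1,0,0,0,-1,0,0,0.1,0,0,0]}}

```text
time_s: 9.95
eef_pos: [500.4, 304.6, 302.8]
eef_rot: [0.0, 0.992, 0.129, 0.0]
wrist_force: [-2.1, -2.8, 4.5]
grip_width: 0.3
grip_force: 2.1
```

Run:
```python
from h import *
a=arm.camera("scene"); s=arm.read_state(); print(s["eef_pos"],s["wrist_force"])
cv2.imwrite("pics/p4.png",cv2.resize(a[170:330,340:500],(560,560),interpolation=cv2.INTER_CUBIC))
```

```text
[500.30160854 304.520804   301.93189816] [-0.17622033  0.51421271  0.23507142]
```

View pics/p4.png

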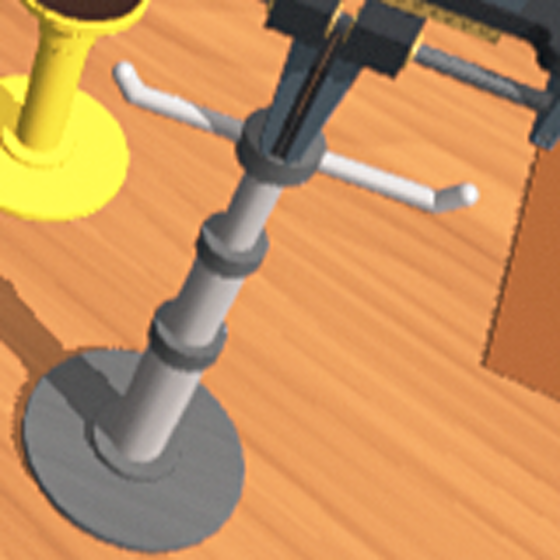

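The fingers sit on the head, at about (283,140) in the crop, and the thin tube is sliding while the middle tube stays put. Continuing.

Emit:
{"fn": "play_rows", "kwargs": {"plan": [-1,0,0,0.1,0,0,0,-1,0,0,0.1,0,0,0,-1,0,0,0.1,0,0,0,-1,0,0,0.1,0,0,0,-1,0,0,0.1,0,0,0,-1,0,0,0.1,0,0,0,-1,0,0,0.1,0,0,0,-1,0,0,0.1,0,0,0]}}

```text
time_s: 10.8
eef_pos: [500.5, 304.7, 262.6]
eef_rot: [-0.0, 0.992, 0.129, 0.0]
wrist_force: [0.6, 0.6, 4.5]
grip_width: 0.4
grip_force: 2.1
```

Emit:
{"fn": "play_rows", "kwargs": {"plan": [-1,0,0,0.1,0,0,0,-1,0,0,0.1,0,0,0,-1,0,0,0.1,0,0,0,-1,0,0,0.1,0,0,0,-1,0,0,0.1,0,0,0,-1,0,0,0.1,0,0,0,-1,0,0,0.1,0,0,0,-1,0,0,0.1,0,0,0]}}

```text
time_s: 11.6
eef_pos: [500.5, 304.7, 222.9]
eef_rot: [-0.0, 0.992, 0.129, 0.0]
wrist_force: [-0.9, -1.1, 8.7]
grip_width: 0.3
grip_force: 4.5
```

Emit:
{"fn": "play_rows", "kwargs": {"plan": [-1,0,0,0.1,0,0,0,-1,0,0,0.1,0,0,0,-1,0,0,0.1,0,0,0,-1,0,0,0.1,0,0,0,-1,0,0,0.1,0,0,0,-1,0,0,0.1,0,0,0,-1,0,0,0.1,0,0,0,-1,0,0,0,0,0,0]}}

```text
time_s: 12.4
eef_pos: [500.2, 304.6, 187.3]
eef_rot: [0.0, 0.992, 0.129, -0.0]
wrist_force: [-0.4, 0.6, -0.1]
grip_width: 0.6
grip_force: 0.0
```

Emit:
{"fn": "play_rows", "kwargs": {"plan": [-1,0,0,0.04,0,0,0,-1,0,0,0.03,0,0,0,-1,0,0,0.03,0,0,0,-1,0,0,0.02,0,0,0,-1,0,0,0.02,0,0,0,-1,0,0,0.02,0,0,0,-1,0,0,0.01,0,0,0,-1,0,0,0,0,0,0]}}

```text
time_s: 13.2
eef_pos: [500.2, 304.5, 179.4]
eef_rot: [0.0, 0.992, 0.129, -0.0]
wrist_force: [-2.0, -0.6, 6.1]
grip_width: 0.2
grip_force: 3.4
```

Emit:
{"fn": "play_rows", "kwargs": {"plan": [-1,0,0,0.01,0,0,0,-1,0,0,0,0,0,0,-1,0,0,0,0,0,0,-1,0,0,0,0,0,0,-1,0,0,0,0,0,0,-1,0,0,0,0,0,0,-1,0,0,0,0,0,0,-1,0,0,0,0,0,0]}}

```text
time_s: 14.0
eef_pos: [500.2, 304.6, 179.1]
eef_rot: [0.0, 0.992, 0.129, -0.0]
wrist_force: [-2.8, -1.0, 10.3]
grip_width: 0.1
grip_force: 5.0
```

Emit:
{"fn": "play_rows", "kwargs": {"plan": [-1,0,0,0.01,0,0,0,-1,0,0,0.01,0,0,0,-1,0,0,0,0,0,0,-1,0,0,0,0,0,0,-1,0,0,0,0,0,0,-1,0,0,0,0,0,0,-1,0,0,0,0,0,0,-1,0,0,0,0,0,0]}}

```text
time_s: 14.8
eef_pos: [500.3, 304.6, 179.0]
eef_rot: [0.0, 0.992, 0.129, -0.0]
wrist_force: [-7.3, -4.5, 22.5]
grip_width: 0.4
grip_force: 11.2
```

Rigid at the home height. Lifting straight up and checking.

Emit:
{"fn": "play_rows", "kwargs": {"plan": [-1,0,0,-0.1,0,0,0,-1,0,0,-0.4,0,0,0,-1,0,0,-0.7,0,0,0,-1,0,0,-0.7,0,0,0,-1,0,0,-0.7,0,0,0,-1,0,0,0,0,0,0,-1,0,0,0,0,0,0,-1,0,0,0,0,0,0]}}

```text
time_s: 15.6
eef_pos: [499.7, 304.3, 306.4]
eef_rot: [0.0, 0.992, 0.129, -0.001]
wrist_force: [0.5, -0.3, 0.4]
grip_width: 0.3
grip_force: 0.0
```

Run:
```python
from h import *
a=arm.camera("scene"); s=arm.read_state(); print(s["eef_pos"],s["wrist_force"])
for X in((500.3,304.6,165),(526.4,-50.5,165)): print(proj("scene",np.array(X)))
cv2.imwrite("pics/p5.png",cv2.resize(a,(768,576),interpolation=cv2.INTER_CUBIC))
```

```text
[499.67051316 304.2564896  306.29630431] [ 0.65563405 -0.21246156 -0.2010751 ]
[399.10172307 253.83455945]
[256.75166703 158.60195948]
```

View pics/p5.png

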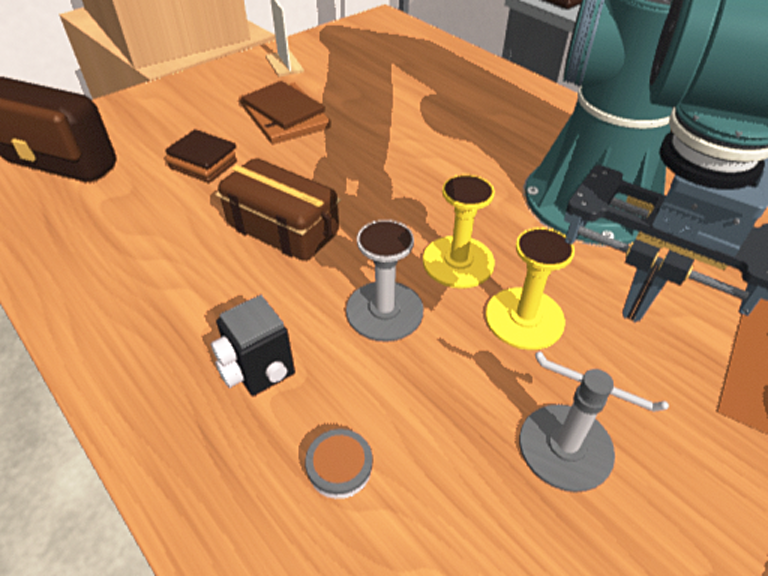

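The bar head is at (597,382) and the plate head at (385,238) in the enlarged picture. Both match the 165 mm home projections, (598,381) and (385,238). Both stands are upright and nothing else has moved.

```bash
python3 -c "
from workcell import arm
print(arm.sign_off())"
```

```text
the job is handed in; nothing more can be done
None
```

Both stands are closed (thin tube first, then middle tube) and left upright where they stood, the case, camera and tin were not touched, and the job was handed in at about 16 s.

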